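# Click the clay box lid shut all round

### The job

The green lid lies on the box of clay blocks but its rim still stands up: press down the rim section on each of the four sides until every one has clicked fully shut. Only press; do not pick the box up or tip it, keep it about where it stands, and leave the mug, the glue bottle and the tape roll alone.

Things in the scene. Friction and masses are not known exactly. Their poses are not given: they have to be found in the camera images.
- clay_box: clear plastic box of clay blocks, loose on the table, about 0.8 kg; footprint 116 (its x) by 150 mm (its y), walls 60 mm high, orange seal band round their top. Origin: centre of the underside, z up. Green lid: fixed middle panel 68 x 102 and four fixed corner pieces, tops at 63 to 64 mm; between the corners four movable rim sections, one per side, all raised at the start. Shut, their skirts hide the orange band.
- rim_near_top (a point): centre of the top face of the green rim section on the long side at the box's -x; section 24 x 102 mm (box x by y), 6 mm thick, centred at (-48, 0) mm in the box frame. The point moves down with the section: 74 mm above the table when raised, 66 mm when shut.
- rim_near (a joint): how far the rim section at the box's -x is pressed straight down, in m: 0 raised, 0.008 clicked shut (its hard stop). Snap: it resists with about 6 N at first, less as it goes down, and past 4 mm it pulls itself shut and stays; let go sooner, it springs up again.
- rim_far_top (a point): centre of the top face of the green rim section on the long side at the box's +x; section 24 x 102 mm (box x by y), 6 mm thick, centred at (48, 0) mm in the box frame. The point moves down with the section: 74 mm above the table when raised, 66 mm when shut.
- rim_far (a joint): how far the rim section at the box's +x is pressed straight down, in m: 0 raised, 0.008 clicked shut (its hard stop). Snap: it resists with about 6 N at first, less as it goes down, and past 4 mm it pulls itself shut and stays; let go sooner, it springs up again.
- rim_left_top (a point): centre of the top face of the green rim section on the short side at the box's +y; section 68 x 24 mm (box x by y), 6 mm thick, centred at (0, 65) mm in the box frame. The point moves down with the section: 74 mm above the table when raised, 66 mm when shut.
- rim_left (a joint): how far the rim section at the box's +y is pressed straight down, in m: 0 raised, 0.008 clicked shut (its hard stop). Snap: it resists with about 6 N at first, less as it goes down, and past 4 mm it pulls itself shut and stays; let go sooner, it springs up again.
- rim_right_top (a point): centre of the top face of the green rim section on the short side at the box's -y; section 68 x 24 mm (box x by y), 6 mm thick, centred at (0, -65) mm in the box frame. The point moves down with the section: 74 mm above the table when raised, 66 mm when shut.
- rim_right (a joint): how far the rim section at the box's -y is pressed straight down, in m: 0 raised, 0.008 clicked shut (its hard stop). Snap: it resists with about 6 N at first, less as it goes down, and past 4 mm it pulls itself shut and stays; let go sooner, it springs up again.
- mug: blue ceramic mug, 76 mm across, 85 mm high, handle at its y side; origin at the centre of its underside. Not part of the work.
- glue: white glue bottle with yellow label and red cap, 44 mm across, 105 mm high; origin at the centre of its underside. Not part of the work.
- tape: amber roll of tape lying flat, 84 mm across, 19 mm high; origin at the centre of its underside. Not part of the work.
Things that resemble listed ones, but are neither listed nor needed, are in the scene too. Of the things that look like the clay_box, the largest one is meant.

How it is judged:
By the outcome, as a careful person would: the job done as asked, in the order asked, and still so for the second after the job is handed in, with the robot touching nothing.
It also fails if it takes over 45 s, if anything falls off the work surface, if the arm or the gripper's body presses on something with over 40 N, if the wrist force passes 120 N, or if a joint passes its speed limit or range.

### The arm

A 6-joint arm with a two-finger parallel gripper is mounted at the origin on the work surface. World frame = base frame: x ahead of the robot, y to its left, z up, the work surface at z = 0. Lengths are in m, angles in rad, forces in N, time in s.
With the tool pointing down it reaches from about 0.35 to 0.725 m from the base axis. Payload 6 kg.
Tool frame: the origin (TCP) lies midway between the tips of the shut fingers; the grasp point (between the pads) lies hold_point_z behind it (hold_point_z is the distance from the TCP to the grasp point, in m); z points along the fingers, y is the line along which they close (so a half turn about z gives the same grasp; the last joint's range is limited). The gripper opens to 85 mm and grips with 20 to 120 N. Pads are 22 mm wide; open, the fingers measure 114 mm over their backs; the gripper's body (76 mm by 85 mm) begins 54 mm behind the grasp point. The pads swing forward as they close: fully open they stand 13 mm farther back than shut.
Start: joints at [-0.768, 0.04, 0.085, 0, -1.615, -0.334], TCP at [0.271, -0.535, 0.198] pointing down, gripper open.
Joint ranges: [-2.56, 2.56], [-1.29, 2.01], [-1.08, 1.49], [-3.29, 1.98], [-2.81, -0.18], [-2.99, 2.99]. Speed limits (rad/s): [2.57, 2.57, 3.01, 3.14, 3.14, 3.14].

### API

Orientations are given as a unit quaternion [w, x, y, z].
In Python, from workcell import observe, camera, job_done, hold_point_z gives the robot as it stands. The module is installed in compiled form; this text tells all that it offers.
- The arm moves only by the tool jog_arm, never from a script. Its argument "plan" is a list of rows, each a list of 2 entries, a list of its own where there are three numbers: the shift along the tool's x, y, z in m, then the turn, a rotation vector about the tool's x, y, z in degrees. In form: [[[dx, dy, dz], [ax, ay, az]], ...]. A call has 1 to 12 rows; each row is the pose to reach, as a shift and turn from the pose commanded when the call began, along the tool's axes at that moment; what a row does not reach only later rows make up. A row lasts 1/8 s, in which the tool goes at most 62.5 mm and 10.7 degrees, less where a joint would pass 70% of its speed; a pose out of reach is approached as far as the arm can. A call with a gripper value outside its range is refused whole. "grip" is the finger opening in m, from 0 to 0.0854, set as the call begins (left out, the last holds). The fingers move at their own pace and stop on an object; "newtons" is the grip in N (left out, the last holds). Time passes only in rows, so rows that repeat a pose let the fingers close. It gives the time, the measured TCP pose, the force, the opening and the grip force at its end, in the units of the state.
- observe(): the state, without advancing time (a new reading comes with each control period).
- camera(name): name is "scene" or "top" or "wrist"; returns a dict with "color" (384x512x3 uint8, blue, green, red), "z_map" (384x512 float32, m along the optical axis (not along the pixel's ray), 0 where there is no reading), "K" (3x3 intrinsics, pixels), "world_from_camera" (4x4, takes a point from camera to world coordinates); the wrist camera has in their place "T_tool_cam" (4x4, takes a point from camera to tool coordinates, whose origin is the TCP and whose axes are the flange's). Camera axes: x right, y up, looking along -z (the intrinsics and any distortion apply to the point x, -y, -z); pixel columns grow to the right and rows downward; lengths in m; the calibration is good to about 2 mm. A picture is of the moment at which its call begins: read the wrist's pose just before it.
- job_done(): hands the job in; it is judged then, once.
The state is a dict: "clock": time; "q": joint angles; "dq": joint speeds; "effort": joint torques, N m; "position": TCP position; "ee_rot": TCP orientation; "force": force on the tool from outside, world axes, zero at the start; "torque": the same for the moment, N m; "finger_gap": opening from 0.0 (shut) to 1.0 (fully open); "grip_force": force on a finger pad.
Only numpy, scipy, OpenCV 4.12 (cv2) and the standard library are available. Lean on these libraries where they do the work, as an engineer would, in place of code of your own. Each camera call takes 0.05 s, during which the arm holds its last target. There are 200 camera calls.

## Working session

There is one attempt and no reset: what is moved stays moved. The work goes in short steps, Python scripts to look and compute and a tool call to move; the robot and the scene stay as the last step left them, time stands still between calls to the robot, and variables do not carry over. Pictures are saved under pics/ and viewed, at most 10 in all, crops included, and the job is handed in when it is done.

Besides the shell and the picture viewer there is one more tool, called after "Call:" as a command line: name --argument value ..., lists and objects as JSON in quotes. jog_arm: Moves the arm, as the interface text tells. Its arguments: {"type":"object","properties":{"plan":{"type":"array"},"grip":{"type":"number"},"newtons":{"type":"number"}},"required":["plan"]}

```bash
mkdir -p pics; python3 - <<'E'
from workcell import observe,camera,hold_point_z
import cv2,numpy as np
s=observe();print(s,hold_point_z)
for n in("top","scene"):
    c=camera(n);cv2.imwrite(f"pics/{n}1.png",c["color"]);np.savez(f"{n}1.npz",**c)
E
```

```text
{'clock': 0.0, 'q': array([-7.68297246e-01,  4.08259369e-02,  8.38087754e-02, -4.73824945e-04,
       -1.61550510e+00, -3.33686772e-01]), 'dq': array([-0.00066152,  0.00031957, -0.00127176, -0.00047702, -0.00088714,
       -0.00024263]), 'effort': array([ 8.94278783e-04, -3.68217266e+01,  3.47409797e+01,  6.93231359e+00,
       -5.51855250e-03,  3.12557643e-05]), 'position': array([ 0.27098555, -0.53488215,  0.19686781]), 'ee_rot': array([-2.64789285e-04, -2.32275429e-01,  9.72649641e-01,  8.54761029e-04]), 'force': array([ 0.46899513,  1.25316488, -0.18960953]), 'torque': array([-0.02032586, -0.00877437, -0.0212527 ]), 'grip_force': 0.0, 'finger_gap': 0.9974035096542353} 0.0187
```

View pics/top1.png

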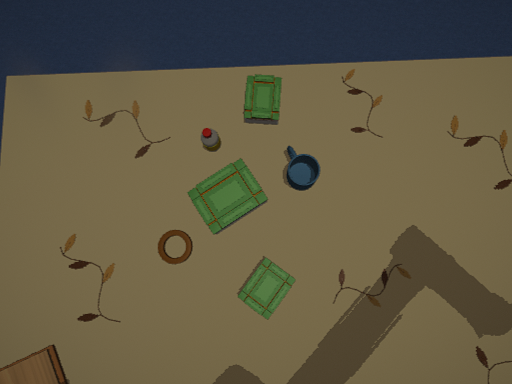

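View pics/scene1.png

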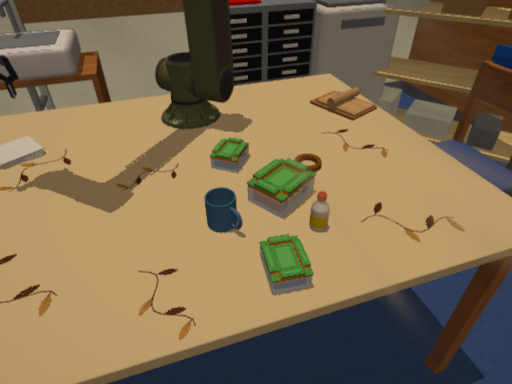

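The top view shows the largest green-lidded box at about (228,196), with the tape at (175,247), the glue at (210,138) and the mug at (303,171). Two smaller boxes sit at (262,98) and (267,288). Next I'll fit the box.

```bash
cat > h.py <<'E'
import numpy as np,cv2
def cloud(c,T=None):
    z=c["z_map"];K=c["K"];v,u=np.indices(z.shape)
    p=np.stack([(u-K[0,2])/K[0,0]*z,-(v-K[1,2])/K[1,1]*z,-z,np.ones_like(z)],-1)
    return (p@(c["world_from_camera"] if T is None else T).T)[...,:3]
E
python3 - <<'E'
from h import *
from scipy.spatial.transform import Rotation as R
c=np.load("top1.npz");P=cloud(c)
hsv=cv2.cvtColor(c["color"],cv2.COLOR_BGR2HSV)
m=(cv2.inRange(hsv,(40,80,40),(80,255,255))>0)&(c["z_map"]>0)
m2=cv2.morphologyEx(m.astype(np.uint8),cv2.MORPH_CLOSE,np.ones((5,5)))
n,l,st,ce=cv2.connectedComponentsWithStats(m2)
for i in range(1,n):
    if st[i,4]<200: continue
    k=(l==i)&m&(P[...,2]>.05);q=P[k];print(ce[i],st[i,4],len(q),np.percentile(q[:,2],[5,50,95]),cv2.minAreaRect((q[:,:2]*1000).astype(np.float32)))
for u,v in((175,247),(208,135),(303,171),(290,153),(262,98)):print(u,v,P[v,u])
s=cv2.resize(c["color"][150:245,170:290],None,fx=6,fy=6,interpolation=cv2.INTER_CUBIC);cv2.imwrite("pics/crop1.png",s)
from workcell import observe
print(R.from_quat(observe()["ee_rot"],scalar_first=True).as_matrix().round(3))
E
```

```text
[262.35546613  96.61167002] 1491 603 [0.05137765 0.05373885 0.05665488] ((840.5667724609375, 55.16361618041992), (86.65908813476562, 113.3077621459961), 84.84551239013672)
[226.67381317 195.35436447] 3265 2955 [0.06100467 0.06583674 0.07631532] ((591.51953125, 146.95199584960938), (120.25180053710938, 153.38380432128906), 31.090396881103516)
[266.08637339 288.16577253] 1864 787 [0.05158133 0.05443115 0.05721248] ((373.6461181640625, 60.367279052734375), (86.59112548828125, 111.90751647949219), 52.29761505126953)
175 247 [ 0.47422073  0.28706239 -0.00375087]
208 135 [0.72900795 0.18451926 0.10549504]
303 171 [ 0.65567418 -0.04129186  0.00395213]
290 153 [ 0.69733796 -0.00866153  0.03048076]
262 98 [0.8382854  0.05665778 0.04456202]
[[-0.892 -0.452 -0.001]
 [-0.452  0.892  0.001]
 [ 0.     0.002 -1.   ]]
```

The box centre is at about (0.5915, 0.147), with box x at 31°. I'll go above the near rim, shut the gripper and line the tool up with the box axes.

Call:
jog_arm --plan '[[[-0.546,0.46,0],[0,0,-4]],[[-0.546,0.46,0],[0,0,-4]],[[-0.546,0.46,0],[0,0,-4]],[[-0.546,0.46,0],[0,0,-4]],[[-0.546,0.46,0],[0,0,-4]],[[-0.546,0.46,0],[0,0,-4]],[[-0.546,0.46,0],[0,0,-4]],[[-0.546,0.46,0],[0,0,-4]],[[-0.546,0.46,0],[0,0,-4]],[[-0.546,0.46,0],[0,0,-4]],[[-0.546,0.46,0],[0,0,-4]],[[-0.546,0.46,0],[0,0,-4]]]' --grip 0

```text
clock: 1.6
position: [0.5504, 0.1247, 0.1963]
ee_rot: [-0.001, -0.267, 0.964, 0.0]
force: [0.9, -2.1, 0.4]
finger_gap: -0.004
grip_force: 0.0
```

```bash
cat > look.py <<'E'
import sys
from h import *
from workcell import observe,camera
from scipy.spatial.transform import Rotation as R
def look(name):
    s=observe();c=camera("wrist");T=np.eye(4);T[:3,:3]=R.from_quat(s["ee_rot"],scalar_first=True).as_matrix();T[:3,3]=s["position"]
    P=cloud(c,T@c["T_tool_cam"]);cv2.imwrite(f"pics/{name}.png",c["color"])
    hsv=cv2.cvtColor(c["color"],cv2.COLOR_BGR2HSV)
    m=(cv2.inRange(hsv,(40,80,40),(80,255,255))>0)&(c["z_map"]>0)&(P[...,2]>.055)&(P[...,2]<.08)
    q=P[m];print(s["position"],len(q),cv2.minAreaRect((q[:,:2]*1000).astype(np.float32)))
    l=(np.linalg.inv(T)@np.c_[q,np.ones(len(q))].T)[:3]*1000
    print("tool-frame extents x,y mm:",np.percentile(l[:2],[.2,99.8],axis=1).round(1).tolist(), "z pct",np.percentile(q[:,2],[5,50,95]).round(4))
    return P
if __name__=="__main__":look(sys.argv[1])
E
python3 look.py w1
```

```text
[0.55044241 0.12468774 0.19634566] 14217 ((628.5912475585938, 130.79434204101562), (217.7136688232422, 503.4980163574219), 86.8998031616211)
tool-frame extents x,y mm: [[-215.1, -255.9], [154.4, 73.1]] z pct [0.0556 0.0649 0.0761]
```

View pics/w1.png

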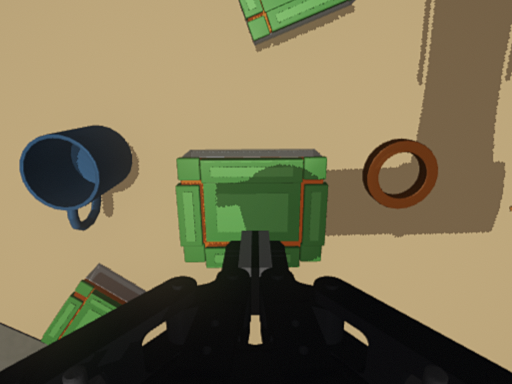

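The wrist view (up = box −x) shows the big box at (252,208), all rims raised. The fingertips are at (255,240), the mug on the left and the tape on the right. I'll fit the lid alone.

```bash
python3 - <<'E'
s=open('look.py').read()
s=s.replace('&(P[...,2]<.08)','&(P[...,2]<.08)&(np.hypot(P[...,0]-.5915,P[...,1]-.147)<.115)')
open('look.py','w').write(s)
E
python3 - <<'E'
from look import *
P=look("w2")
for v in (150,160,166,172,178,186,210,235,243):print(v,P[v,215].round(4))
for u in (170,176,182,192,202,215,290,302,310,318,326,332):print(u,P[215,u].round(4))
E
```

```text
[0.55092372 0.12595012 0.19578635] 12938 ((592.4584350585938, 146.32264709472656), (118.95403289794922, 153.49635314941406), 31.505971908569336)
tool-frame extents x,y mm: [[-105.2, -80.3], [12.8, 72.0]] z pct [0.0632 0.0654 0.0761]
150 [0.5657 0.0806 0.0119]
160 [0.5605 0.0865 0.0755]
166 [0.5661 0.0894 0.0741]
172 [0.571  0.0923 0.0757]
178 [0.5766 0.0953 0.0748]
186 [0.5872 0.0997 0.0646]
210 [0.6108 0.1126 0.0639]
235 [0.6361 0.1266 0.0645]
243 [0.6465 0.1318 0.0607]
170 [6.72e-01 7.14e-02 6.00e-04]
176 [6.68e-01 7.80e-02 6.00e-04]
182 [0.6286 0.0852 0.0752]
192 [0.6236 0.094  0.0745]
202 [0.6243 0.1036 0.061 ]
215 [0.616  0.1154 0.0636]
290 [0.575  0.1846 0.0627]
302 [0.5656 0.192  0.073 ]
310 [0.5609 0.1984 0.075 ]
318 [0.5565 0.2053 0.0754]
326 [0.5685 0.2435 0.0013]
332 [0.5644 0.2498 0.002 ]
```

Call:
jog_arm --plan '[[[0.002,-0.004,0.05],[0,0,0]],[[0.002,-0.004,0.09],[0,0,0]],[[0.002,-0.004,0.112],[0,0,0]],[[0.002,-0.004,0.118],[0,0,0]],[[0.002,-0.004,0.122],[0,0,0]],[[0.002,-0.004,0.125],[0,0,0]],[[0.002,-0.004,0.128],[0,0,0]],[[0.002,-0.004,0.13],[0,0,0]],[[0.002,-0.004,0.131],[0,0,0]],[[0.002,-0.004,0.131],[0,0,0]]]'

```text
clock: 2.95
position: [0.5506, 0.1174, 0.0669]
ee_rot: [-0.0, -0.266, 0.964, 0.0]
force: [0.3, 0.5, -0.4]
finger_gap: -0.001
grip_force: 0.0
```

Call:
jog_arm --plan '[[[0,0,0.001],[0,0,0]],[[0,0,0.002],[0,0,0]],[[0,0,0.003],[0,0,0]],[[0,0,0.003],[0,0,0]]]'

```text
clock: 3.45
position: [0.5506, 0.1174, 0.0638]
ee_rot: [-0.0, -0.266, 0.964, 0.0]
force: [-0.1, -0.4, -0.6]
finger_gap: -0.001
grip_force: 0.0
```

There's no contact force at 0.064, so I'll look.

```bash
python3 - <<'E'
from look import *
look("w3");c=camera("scene")
a=cv2.imread("pics/w3.png")[60:380,100:420]
b=cv2.resize(c["color"][130:230,200:330],(416,320),interpolation=cv2.INTER_CUBIC)
cv2.imwrite("pics/m3.png",np.hstack([a,b]))
E
```

```text
[0.55060737 0.11735236 0.06377705] 15412 ((586.160888671875, 142.2239990234375), (105.35079956054688, 153.4038543701172), 30.814680099487305)
tool-frame extents x,y mm: [[-82.6, -73.0], [9.0, 79.2]] z pct [0.0632 0.0743 0.0761]
```

View pics/m3.png

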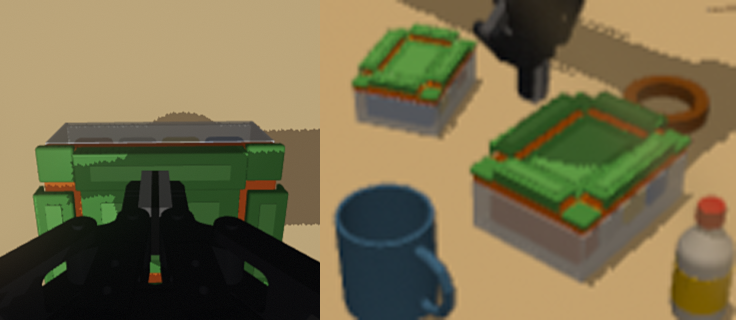

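The rim still stands raised while the tip appears above it. I'll measure where the fingertip really is, using wrist and scene depth.

```bash
python3 - <<'E'
from look import *
s=observe();print(s["clock"],s["position"],s["force"])
c=camera("wrist");P=cloud(c,c["T_tool_cam"])
print("tool",[(v,P[v,255].round(4).tolist()) for v in range(225,300,10)])
print(c["T_tool_cam"].round(3).tolist())
print("rim tool",P[225,215].round(4))
for n in("scene","top"):
    c=camera(n);Q=cloud(c);d=np.linalg.norm(Q[...,:2]-s["position"][:2],axis=-1)
    hsv=cv2.cvtColor(c["color"],cv2.COLOR_BGR2HSV)
    k=(d<.03)&(Q[...,2]>.03)&(hsv[...,2]<70)&(c["z_map"]>0);q=Q[k]
    i=np.argsort(q[:,2])[:300:30];print(n,len(q),q[i].round(4).tolist())
c=camera("scene");cv2.imwrite("pics/s4.png",cv2.resize(c["color"][110:220,230:330],(700,770)[:2] if 0 else (545,600),interpolation=cv2.INTER_CUBIC))
E
```

```text
3.55 [0.5506778  0.11736593 0.06388716] [0.15441293 0.00278326 0.58241657]
tool [(225, [0.0008, 0.0, -0.0102]), (235, [0.0109, -0.0, -0.0443]), (245, [0.0103, -0.0, -0.0531]), (255, [0.0111, -0.0, -0.0634]), (265, [0.0104, -0.0, -0.0698]), (275, [0.0065, -0.0001, -0.0708]), (285, [0.0026, -0.0001, -0.0717]), (295, [-0.0023, -0.0001, -0.0713])]
[[-0.001, 0.955, 0.295, 0.075], [1.0, 0.001, 0.0, -0.0], [-0.0, 0.295, -0.955, -0.177], [0.0, 0.0, 0.0, 1.0]]
rim tool [ 0.0014 -0.0232 -0.0114]
scene 443 [[0.5595, 0.1313, 0.071], [0.5622, 0.1094, 0.1159], [0.5543, 0.1037, 0.1278], [0.5672, 0.1128, 0.1425], [0.55, 0.1414, 0.1485], [0.5672, 0.1098, 0.155], [0.5708, 0.1111, 0.1626], [0.562, 0.1334, 0.1682], [0.5563, 0.1408, 0.1756], [0.5732, 0.1099, 0.1813]]
top 1783 [[0.5275, 0.1352, 0.5036], [0.5334, 0.0938, 0.5051], [0.5368, 0.121, 0.5056], [0.5786, 0.1168, 0.5057], [0.5483, 0.0909, 0.5058], [0.5708, 0.1156, 0.506], [0.5663, 0.1345, 0.506], [0.5425, 0.1072, 0.5061], [0.559, 0.1446, 0.5062], [0.5474, 0.1396, 0.5062]]
```

View pics/s4.png

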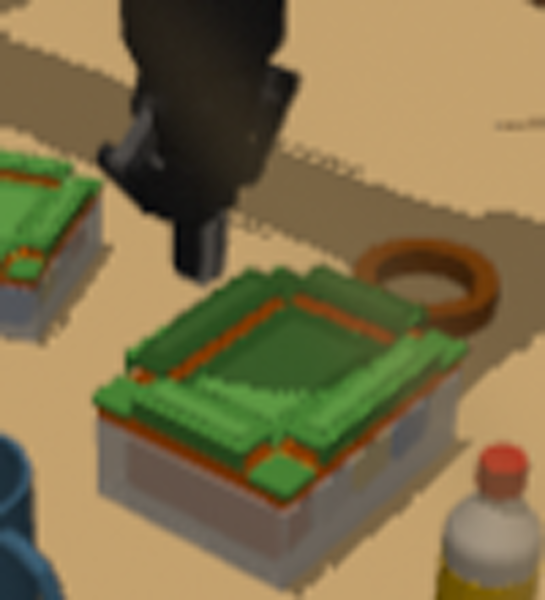

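Both cameras put the visible fingertips about 40 mm short of the reported TCP, clear above the rim, with no contact yet. So I'll keep descending in guarded steps and watch the force.

Call:
jog_arm --plan '[[[0,0,0.01],[0,0,0]],[[0,0,0.018],[0,0,0]],[[0,0,0.022],[0,0,0]],[[0,0,0.025],[0,0,0]],[[0,0,0.025],[0,0,0]]]'

```text
clock: 4.38
position: [0.5506, 0.1172, 0.039]
ee_rot: [-0.0, -0.266, 0.964, -0.0]
force: [-1.8, -1.3, 3.3]
finger_gap: 0.001
grip_force: 1.4
```

Call:
jog_arm --plan '[[[0,0,0.002],[0,0,0]],[[0,0,0.004],[0,0,0]],[[0,0,0.005],[0,0,0]],[[0,0,0.005],[0,0,0]]]'

```text
clock: 4.88
position: [0.5506, 0.1174, 0.0336]
ee_rot: [-0.0, -0.266, 0.964, 0.0]
force: [0.5, -0.4, 0.0]
finger_gap: 0.001
grip_force: 0.0
```

```bash
python3 - <<'E'
from look import *
P=look("w5")
c=camera("scene");a=cv2.imread("pics/w5.png")[60:380,100:420]
cv2.imwrite("pics/m5.png",np.hstack([a,cv2.resize(c["color"][130:230,200:330],(416,320),interpolation=cv2.INTER_CUBIC)]))
E
```

```text
[0.5506195  0.11737294 0.03362319] 14817 ((572.8468017578125, 134.2888641357422), (76.55789184570312, 153.34681701660156), 31.002965927124023)
tool-frame extents x,y mm: [[-63.7, -73.1], [9.2, 79.1]] z pct [0.0602 0.0663 0.0751]
```

View pics/m5.png

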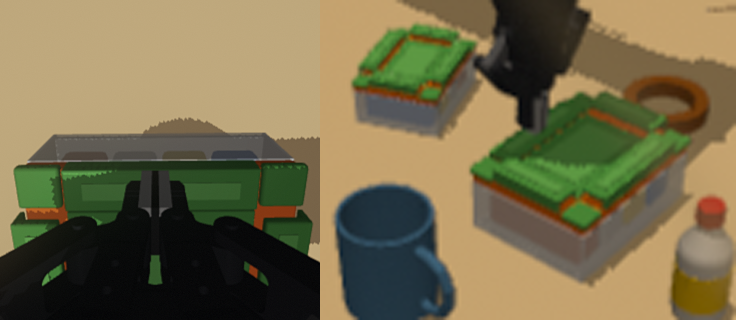

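The near rim looks shut: it sits level with the corners and the orange band is hidden. I'll confirm against the hard stop with a slight over-press.

Call:
jog_arm --plan '[[[0,0,0.002],[0,0,0]],[[0,0,0.003],[0,0,0]],[[0,0,0.004],[0,0,0]],[[0,0,0.004],[0,0,0]]]'

```text
clock: 5.48
position: [0.5511, 0.1174, 0.0327]
ee_rot: [0.001, -0.266, 0.964, -0.0]
force: [-7.6, 0.2, 13.5]
finger_gap: 0.002
grip_force: 6.5
```

Call:
jog_arm --plan '[[[0,0,-0.03],[0,0,0]],[[-0.025,0.034,-0.03],[0,0,0]],[[-0.05,0.068,-0.03],[0,0,0]],[[-0.05,0.068,-0.03],[0,0,0]],[[-0.05,0.068,-0.02],[0,0,0]],[[-0.05,0.068,-0.01],[0,0,0]],[[-0.05,0.068,-0.007],[0,0,0]],[[-0.05,0.068,-0.004],[0,0,0]],[[-0.05,0.068,-0.002],[0,0,0]],[[-0.05,0.068,0],[0,0,0]],[[-0.05,0.068,0],[0,0,0]]]'

```text
clock: 6.85
position: [0.559, 0.2011, 0.0327]
ee_rot: [0.001, -0.266, 0.964, -0.0]
force: [-7.7, -2.0, 12.6]
finger_gap: -0.005
grip_force: 5.9
```

Call:
jog_arm --plan '[[[0,0,-0.03],[0,0,0]],[[-0.024,-0.032,-0.03],[0,0,0]],[[-0.048,-0.064,-0.03],[0,0,0]],[[-0.048,-0.064,-0.03],[0,0,0]],[[-0.048,-0.064,-0.02],[0,0,0]],[[-0.048,-0.064,-0.01],[0,0,0]],[[-0.048,-0.064,-0.007],[0,0,0]],[[-0.048,-0.064,-0.004],[0,0,0]],[[-0.048,-0.064,-0.002],[0,0,0]],[[-0.048,-0.064,0],[0,0,0]],[[-0.048,-0.064,0],[0,0,0]]]'

```text
clock: 8.22
position: [0.6328, 0.1713, 0.0327]
ee_rot: [0.001, -0.266, 0.964, -0.0]
force: [-7.5, 0.1, 11.2]
finger_gap: 0.001
grip_force: 5.3
```

Call:
jog_arm --plan '[[[0,0,-0.03],[0,0,0]],[[0.024,-0.032,-0.03],[0,0,0]],[[0.048,-0.064,-0.03],[0,0,0]],[[0.048,-0.064,-0.03],[0,0,0]],[[0.048,-0.064,-0.02],[0,0,0]],[[0.048,-0.064,-0.01],[0,0,0]],[[0.048,-0.064,-0.007],[0,0,0]],[[0.048,-0.064,-0.004],[0,0,0]],[[0.048,-0.064,-0.002],[0,0,0]],[[0.048,-0.064,0],[0,0,0]],[[0.048,-0.064,0],[0,0,0]]]'

```text
clock: 9.6
position: [0.6245, 0.0918, 0.0326]
ee_rot: [0.001, -0.266, 0.964, -0.0]
force: [-7.4, 1.4, 10.6]
finger_gap: -0.0
grip_force: 5.7
```

Call:
jog_arm --plan '[[[0,0,-0.06],[0,0,0]],[[0.05,0,-0.12],[0,0,0]],[[0.1,0,-0.16],[0,0,0]],[[0.15,0,-0.16],[0,0,0]],[[0.18,0,-0.16],[0,0,0]],[[0.18,0,-0.16],[0,0,0]],[[0.18,0,-0.16],[0,0,0]]]'

```text
clock: 10.48
position: [0.4701, -0.0006, 0.19]
ee_rot: [0.0, -0.266, 0.964, 0.0]
force: [0.4, -0.2, 0.1]
finger_gap: 0.001
grip_force: 0.0
```

```bash
python3 - <<'E'
from look import *
C=np.array([.592,.1465]);a=np.radians(31.2);ex=np.array([np.cos(a),np.sin(a)]);ey=np.array([-ex[1],ex[0]])
for n in("top","scene"):
    c=camera(n);P=cloud(c);d=P[...,:2]-C;x=d@ex*1000;y=d@ey*1000;z=P[...,2]
    for k,(u,v) in dict(near=(-48,0),far=(48,0),left=(0,65),right=(0,-65),panel=(0,0)).items():
        m=(abs(x-u)<(8 if u else 25))&(abs(y-v)<(8 if v else 40 if u else 25))&(z>.05)
        print(n,k,m.sum(),np.median(z[m]).round(4) if m.any() else None)
    if n=="top":
        hsv=cv2.cvtColor(c["color"],cv2.COLOR_BGR2HSV);m=(cv2.inRange(hsv,(40,80,40),(80,255,255))>0)&(z>.055)&(np.hypot(x,y)<115)
        print(cv2.minAreaRect((P[m][:,:2]*1000).astype(np.float32)));A=c["color"][140:250,170:320]
    else: B=c["color"][130:240,200:340]
cv2.imwrite("pics/end.png",np.hstack([cv2.resize(A,(400,300)),cv2.resize(B,(400,300))]))
E
```

```text
top near 227 0.0664
top far 223 0.0667
top left 141 0.0663
top right 140 0.0662
top panel 438 0.0637
((591.4754638671875, 147.15939331054688), (120.30472564697266, 153.43887329101562), 31.430620193481445)
scene near 93 0.0643
scene far 116 0.0645
scene left 60 0.0644
scene right 75 0.0647
scene panel 198 0.0614
```

View pics/end.png

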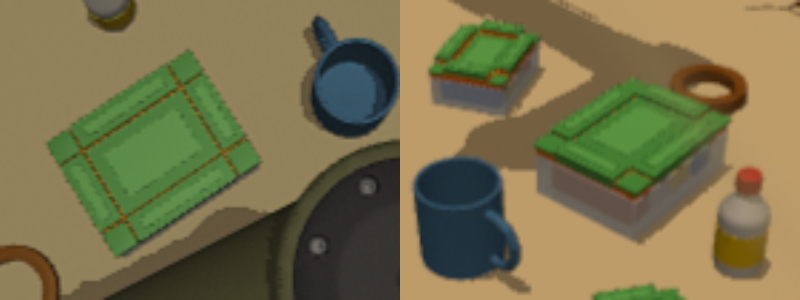

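The pictures show all four rims flat at about 66 mm and the orange band hidden. The box hasn't moved, the mug, glue and tape are untouched, and the arm is clear.

```bash
python3 -c "
from workcell import job_done;print(job_done())"
```

```text
the job is handed in; nothing more can be done
None
```

All four rim sections are clicked shut at about 66 mm, the box stands where it was, the mug, glue bottle and tape roll were left alone, and the job was handed in after about 10.5 s of robot time.

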